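Post the drying-room token through the caddy's slot

TASK

Without picking it up, slide the yellow token over the top of the red caddy and tip it down the grey ramp so that it stands edge-on in the narrow slot; then press the black release button so that it drops into the tray below, and let the button come back up. Leave the silver token, the mallet and the saucer where they are.

Things in the scene. Friction and masses are not known exactly. Their poses are not given: they have to be found in the camera images.
- caddy: Red plastic token caddy, fixed, sizes in mm. Origin at bench level below the middle of the slot; z up, x from the flat deck towards the slot, y along the slot. Flat rimless deck at z 134, x -200 to -34, y -110 to 110; beside the pocket it runs on to x 12. Order along x: deck, ramp, slot, backboard, tray.
- crest (a point): Middle of the ramp's upper edge, caddy frame (-34, 0, 134) mm. Here a grey pocket opens in the deck, y -34 to 34; its ramp falls at 40 degrees to z 110 at x -5.5, the slot's near edge. A token pushed straight, its centre within 5 in y and about 9 past the crest, tips onto the ramp once let go; pushed on while still flat it jams against the backboard.
- slot (a point): Middle of the slot, caddy frame (0, 0, 110) mm, axes as the caddy's. The slot runs x -5.5 to 5.5 (11 wide), y -34 to 34 (68 long), 24 deep down to a steel gate at z 86. A token standing on the gate has its centre about 3 above this point and its top about 6 above the deck.
- backboard_top (a point): Middle of the top edge of the white vertical backboard, the slot's far side: x 5.5 to 11.5, y -50 to 50, up to z 158 mm (24 above the deck). The tipping token's front edge stops against it; pushing its rear edge on, just above deck height, as far as about x -8 turns it upright and it drops onto the gate.
- token_center (a point): Centre of the yellow plastic token, a disc 54 mm across and 6 mm thick with a small orange middle, about 22 g; it starts flat on the deck, to one side of the middle line. z is the disc's axis.
- token: The same yellow token; origin at the centre of one flat face (the underside at the start), z is the disc's axis.
- silver: Steel token of the same size, 54 x 6 mm, flat on the deck on the other side of the middle line; stays. Origin at the centre of its underside.
- release (a joint): Black round push button, 28 mm across, on the deck in a grey housing; 0 up, 0.008 m fully down (about 4 N), springs back. It draws the gate aside in proportion: the slot is clear from about 0.007 on; keep it down for about half a second while the token falls.
- release_top (a point): Centre of the button's top face; press straight down.
- mallet: Black mallet lying on the bench, head 60 x 90 x 60 mm, wooden handle 200 mm long towards its own -x. Origin under the head.
- saucer: White ceramic saucer, 140 mm across, 20 mm high, on the bench. Origin under its centre.
- tray (a point): Middle of the floor of the open tray beyond the backboard: x 12 to 95, y -50 to 50, floor z 8, walls to z 30 (mm, caddy frame). A grey chute below the gate leads the dropped token into it.
Not all that is in view belongs to the job. Of the things that look like the token, the smallest one is meant.

How it is judged:
By the outcome, as a careful person would: the job done as asked, in the order asked, and still so for the second after the job is handed in, with the robot touching nothing.
It also fails if it takes over 69 s, if anything falls off the work surface, if the arm or the gripper's body presses on something with over 40 N, if the wrist force passes 120 N, or if a joint passes its speed limit or range.

ROBOT

A 7-joint arm with a two-finger parallel gripper is mounted at the origin on the work surface. World frame = base frame: x ahead of the robot, y to its left, z up, the work surface at z = 0. Lengths are in m, angles in rad, forces in N, time in s.
With the tool pointing down it reaches from about 0.4 to 0.85 m from the base axis. Payload 4.5 kg.
Tool frame: the origin (TCP) lies between the finger pads; the fingertips stand 25 mm ahead of it and the grasp point (between the pads) lies 6 mm ahead of it (r.tips_ahead is the distance from the TCP to the fingertips, in m); z points along the fingers, y is the direction in which the jaws open and shut (so a half turn about z gives the same grasp; the last joint's range is limited). The gripper opens to 88 mm and grips with 3 to 60 N. Pads are 18 mm wide; open, the fingers measure 123 mm over their backs; the gripper's body (75 mm by 187 mm) begins 45 mm behind the grasp point.
Start: joints at [-1.21, 0.689, -0.195, 1.565, 0.157, 0.902, -0.215], TCP at [0.201, 0.592, 0.264] pointing down, gripper open.
Joint ranges: [-3.01, 3.01], [-0.46, 2.08], [-1.47, 1.51], [0.13, 2.56], [-1, 4.14], [0.04, 2.09], [-2.66, 2.66]. Speed limits (rad/s): [2.57, 2.57, 3.14, 3.14, 3.14, 3.14, 3.14].

INTERFACE

Orientations are given as a unit quaternion [x, y, z, w].
In Python, from plant import r, imaging gives the robot as it stands.
- The arm moves only by the tool send_rows, never from a script. Its argument "moves" is one flat list of numbers, 6 for each row, row after row: the shift along the tool's x, y, z in m, then the turn, a rotation vector about the tool's x, y, z in degrees. A call has exactly 5 rows; each row is the pose to reach, as a shift and turn from the pose measured when the call began, along the tool's axes at that moment; what a row does not reach only later rows make up. A row lasts 1/12 s, in which the tool goes at most 41.7 mm and 7.16 degrees, less where a joint would pass 70% of its speed; a pose out of reach is approached as far as the arm can. A call with a gripper value outside its range is refused whole. "claw" is the closure, from -1 (fully open) to 1 (shut), so that 0 is half open, set as the call begins (left out, the last holds). The fingers move at their own pace and stop on an object; "grip_force" is the grip in N (left out, the last holds). Time passes only in rows, so rows that repeat a pose let the fingers close, or fill a call up. It gives the time, the measured TCP pose, the force and the opening at its end, in the units of the state.
- r.get_state(): the state, without advancing time (a new reading comes with each control period).
- imaging.snapshot(name): name is "scene" or "top" or "wrist"; returns a dict with "image" (384x512x3 uint8, red, green, blue), "depth" (384x512 float32, m along the optical axis (not along the pixel's ray), 0 where there is no reading), "mtx" (3x3 intrinsics, pixels), "D" ([k1, k2, p1, p2, k3] as OpenCV has them; the pictures are not rectified), "rvec" (rotation vector, rad) and "tvec" (3), from world to camera coordinates, as OpenCV has them. Camera axes: x right, y down, z forward; pixel columns grow to the right and rows downward; lengths in m; the calibration is good to about 2 mm. A picture is of the moment at which its call begins.
- r.finish_job(): hands the job in, once; it reports no verdict.
Trained networks look in a picture, given as the dict that the camera call returned (one of the last four; its "shot" number tells which), for a name from the list of things; names that differ only in an ending like _2 or _b are one class to them, and where a whole thing is asked for, a point or a joint stands for the part that bears it (a point fixed in the world has none). Each returns a list of dicts, best first, with "score" (0 to 1); they miss things now and then, are a little off and sometimes report something else, mostly with a low value. They report only what shows in the picture. A call takes as long as a camera call. They do not tell look-alikes from the thing itself.
- imaging.look_for(query, picture): "box" ([centre column, centre row, width, height] as shares, 0 to 1, of the picture: columns of its width, rows of its height, round what is visible of it).
- imaging.silhouettes(query, picture): "pixels" (384x512 bool, what is visible of it) and "box" ([centre column, centre row, width, height] as shares, 0 to 1, of the picture: columns of its width, rows of its height, round what is visible of it).
- imaging.pinpoint(query, picture): "point" ([column, row] as shares, 0 to 1, of the picture: columns of its width, rows of its height: a listed point, or the origin of a listed thing).
The state is a dict: "clock": time; "q": joint angles; "qd": joint speeds; "joint_torque": joint torques, N m; "tool_pos": TCP position; "eef_rot": TCP orientation; "contact_force": force on the tool from outside, world axes, zero at the start; "moment": the same for the moment, N m; "opening": opening from 0.0 (shut) to 1.0 (fully open).
Only numpy, scipy, OpenCV 4.12 (cv2) and the standard library are available. Lean on these libraries where they do the work, as an engineer would, in place of code of your own. Each camera call takes 0.05 s, during which the arm holds its last target.

## Working session

There is one attempt and no reset: what is moved stays moved. The work goes in short steps, Python scripts to look and compute and a tool call to move; the robot and the scene stay as the last step left them, time stands still between calls to the robot, and variables do not carry over. Pictures are saved under pics/ and viewed, and the job is handed in when it is done.

Besides the shell and the picture viewer there is one more tool, called after "Emit:" by a JSON object that holds its "fn" and its "kwargs", one argument or row to a line. send_rows: Moves the arm, as the interface text tells. Its arguments: {"type":"object","properties":{"moves":{"type":"array"},"claw":{"type":"number"},"grip_force":{"type":"number"}},"required":["moves"]}

```bash
ls; mkdir -p pics; cat > h.py <<'E'
import numpy as np, cv2
from plant import r, imaging
from scipy.spatial.transform import Rotation as R
def snap(n,f=None):
    s=imaging.snapshot(n)
    if f: cv2.imwrite('pics/'+f, s['image'][:,:,::-1])
    return s
def pix2w(s,u,v,z=None,d=None):
    K,D=np.array(s['mtx']),np.array(s['D'])
    p=cv2.undistortPoints(np.array([[[u,v]]],float),K,D)[0,0]
    Rm=cv2.Rodrigues(np.array(s['rvec'],float))[0]; t=np.array(s['tvec'],float).ravel()
    o=-Rm.T@t; ray=Rm.T@np.array([p[0],p[1],1.])
    if z is not None: k=(z-o[2])/ray[2]
    else:
        k=d if d is not None else float(s['depth'][int(round(v)),int(round(u))])
    return o+k*ray
def w2pix(s,P):
    return cv2.projectPoints(np.array(P,float).reshape(-1,1,3),np.array(s['rvec'],float),np.array(s['tvec'],float),np.array(s['mtx']),np.array(s['D']))[0][:,0]
E
python3 - <<'E'
from h import *
print(r.get_state())
for n in ['scene','top']:
    s=snap(n,n+'0.png')
    for q in ['token','silver','release','saucer','mallet','caddy']:
        for o in imaging.look_for(q,s)[:4]:
            b=o['box']; u,v=b[0]*512,b[1]*384
            print(n,q,round(o['score'],2),np.round([u,v,b[2]*512,b[3]*384]),np.round(pix2w(s,u,v),3))
    for q in ['token_center','release_top','crest','slot','backboard_top','tray','caddy','silver']:
        for o in imaging.pinpoint(q,s)[:3]:
            u,v=o['point'][0]*512,o['point'][1]*384
            print(n,'pt',q,round(o['score'],2),np.round([u,v],1),np.round(pix2w(s,u,v),3))
E
```

```text
pics
{'clock': 0.0, 'q': array([-1.21018858,  0.68994609, -0.19452713,  1.56632912,  0.1573306 ,
        0.90251275, -0.21509621]), 'qd': array([-7.63338456e-04,  1.31471580e-03,  9.65681691e-05, -1.17075288e-04,
       -8.38460735e-04, -9.44611359e-04, -1.25740746e-03]), 'joint_torque': array([-2.46696627e-04, -5.27563119e+01, -1.26707599e+00, -1.53427631e+01,
       -5.26689040e-02,  6.54828415e-03,  1.65065730e-04]), 'tool_pos': array([0.20049675, 0.5913549 , 0.26293796]), 'eef_rot': array([ 1.62620632e-01,  9.86688259e-01, -8.96971258e-04, -7.10693317e-05]), 'contact_force': array([-0.58699152,  0.76765124, -0.76694062]), 'moment': array([-0.02887993, -0.02752198, -0.01297722]), 'opening': 1.0048937929483508}
scene token 0.45 [299. 208.  13.  14.] [0.515 0.159 0.01 ]
scene silver 0.72 [242. 196.  86.  87.] [ 0.652 -0.009  0.133]
scene silver 0.68 [238. 167.  16.   8.] [ 0.527 -0.089  0.139]
scene release 0.59 [253. 196.   8.  12.] [0.656 0.036 0.155]
scene saucer 0.77 [169. 153.  31.  22.] [ 0.446 -0.501  0.002]
scene mallet 0.62 [385. 212.  32.  58.] [0.425 0.465 0.037]
scene ca
[... 1210 characters left out ...]
[0.38  0.457 0.041]
top mallet 0.7 [238. 176.   9.  11.] [0.65  0.021 0.159]
top caddy 0.73 [262. 205.  95.  99.] [ 0.573 -0.051  0.136]
top pt token_center 0.95 [198.6 192.5] [0.632 0.152 0.007]
top pt token_center 0.67 [237.  199.2] [0.585 0.023 0.146]
top pt release_top 0.54 [239.1 201.2] [0.58  0.016 0.143]
top pt crest 0.75 [267.2 186.5] [ 0.627 -0.065  0.135]
top pt slot 0.79 [270.2 173.4] [ 0.67  -0.074  0.126]
top pt backboard_top 0.82 [270.3 170.2] [ 0.672 -0.072  0.155]
top pt tray 0.74 [268.5 165.9] [ 0.727 -0.077  0.011]
top pt tray 0.58 [236.7 177. ] [0.648 0.025 0.158]
top pt caddy 0.84 [267.9 185.9] [ 0.63  -0.067  0.133]
top pt silver 0.79 [277.  223.6] [ 0.517 -0.093  0.141]
```

```bash
python3 - <<'E'
import cv2
a=cv2.imread('pics/top0.png');c=a[130:280,170:320];cv2.imwrite('pics/topc.png',cv2.resize(c,(600,600),interpolation=cv2.INTER_CUBIC))
a=cv2.imread('pics/scene0.png');c=a[140:260,180:340];cv2.imwrite('pics/scenec.png',cv2.resize(c,(800,600),interpolation=cv2.INTER_CUBIC))
E
```

```text
(no output)
```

View pics/topc.png

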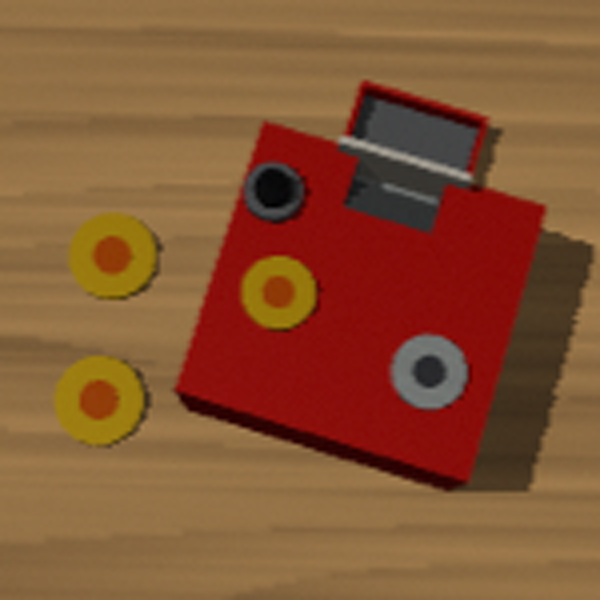

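View pics/scenec.png

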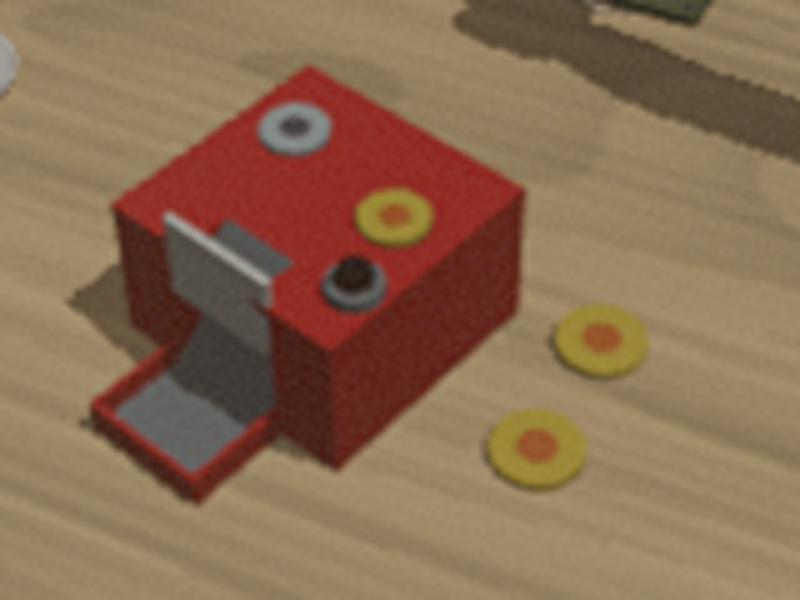

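View pics/top0.png

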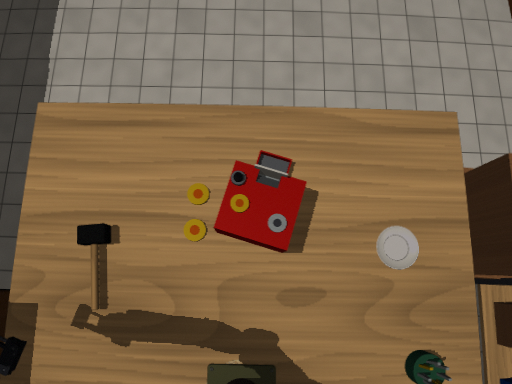

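Candidates in the top view are yellow with orange middles: the deck disc at (239.5,203) and two larger discs on the bench at (198,194) and (195,230). The smallest, and the only one on the deck, is (239.5,203). The close crop confirms it: about 19 px across against 22 px. That holds even though it is nearer the camera.

```bash
python3 - <<'E'
from h import *
s=snap('top')
print('clock',r.get_state()['clock'])
# red top face segmentation
im=s['image'].astype(int); d=s['depth']
red=(im[:,:,0]>90)&(im[:,:,1]<50)&(im[:,:,2]<50)
vs,us=np.nonzero(red); P=np.array([pix2w(s,u,v) for u,v in zip(us,vs)])
top=(abs(P[:,2]-.134)<.015)
print(top.sum(), np.median(P[top,2]))
m=np.zeros(red.shape,np.uint8); m[vs[top],us[top]]=1
m=cv2.morphologyEx(m,cv2.MORPH_CLOSE,np.ones((3,3)))
from scipy.optimize import minimize
def loc(x,y,z,p): 
    c,sn=np.cos(p[2]),np.sin(p[2]); return [p[0]+c*x-sn*y,p[1]+sn*x+c*y,z]
def poly(p):
    pts=[(-.2,-.11),(-.2,.11),(.012,.11),(.012,.05),(.0055,.05),(.0055,.034),(-.034,.034),(-.034,-.034),(.0055,-.034),(.0055,-.05),(.012,-.05),(.012,-.11)]
    return w2pix(s,[loc(x,y,.134,p) for x,y in pts])
holes=[]
ig=np.zeros_like(m)
# ignore token, silver, button, slot zone
for (u,v,rr) in [(239.5,203,13),(277.5,223,13),(238.5,177.5,11)]: cv2.circle(ig,(int(u),int(v)),rr,1,-1)
S=4
mb=cv2.resize(m.astype(np.float32),None,fx=S,fy=S,interpolation=cv2.INTER_LINEAR)>.5
igb=cv2.resize(ig,None,fx=S,fy=S,interpolation=cv2.INTER_NEAREST)>0
def cost(p):
    z=np.zeros(mb.shape,np.uint8)
    cv2.fillPoly(z,[np.round(((poly(p)+.5)*S-.5)*16).astype(np.int32)],1,shift=4)
    return ((z>0)!=mb)[~igb].sum()
best=None
for y0 in [-.2,-.25,-.3]:
    o=minimize(cost,[.672,-.074,y0],method='Nelder-Mead',options=dict(initial_simplex=[[.672,-.074,y0],[.685,-.074,y0],[.672,-.06,y0],[.672,-.074,y0+.08]],xatol=1e-5,fatol=1))
    print(o.x,o.fun)
    if best is None or o.fun<best.fun: best=o
p=best.x
np.save('caddy.npy',p)
def inv(P):
    c,sn=np.cos(p[2]),np.sin(p[2]); dx,dy=P[0]-p[0],P[1]-p[1]; return np.array([c*dx+sn*dy,-sn*dx+c*dy,P[2]])
def cen(mask):
    v,u=np.nonzero(mask); return u.mean(),v.mean(),mask.sum()
I=s['image'].astype(int); yy,xx=np.mgrid[:384,:512]
near=lambda u,v,r_: (xx-u)**2+(yy-v)**2<r_*r_
yel=(I[:,:,0]>110)&(I[:,:,1]>60)&(I[:,:,2]<60)&near(239.5,203,14)
u,v,n=cen(yel); P=pix2w(s,u,v,z=.14); print('token',u,v,n,P,inv(P))
sil=(abs(I[:,:,0]-I[:,:,2])<25)&(I[:,:,0]>50)&near(277.5,223,13)
u,v,n=cen(sil); P=pix2w(s,u,v,z=.14); print('silver',u,v,n,P,inv(P))
blk=(I.sum(2)<90)&near(238.5,177.5,9)
u,v,n=cen(blk); 
print('depth btn',[round(float(pix2w(s,238+a,177+b)[2]),4) for a in(-6,-4,-2,0,2,4,6) for b in(0,)])
P=pix2w(s,u,v,z=.158); print('btn',u,v,n,P,inv(P))
for z in[.16]:
    vis=s['image'].copy()[:,:,::-1].copy(); vis=cv2.resize(vis[130:280,170:320],(600,600),interpolation=cv2.INTER_CUBIC)
    q=(poly(p)-[170,130]+.5)*4; cv2.polylines(vis,[np.round(q).astype(np.int32)],True,(0,255,0),1); cv2.imwrite('pics/fit.png',vis)
E
```

```text
clock 1.55
4242 0.13492713973170634
[ 0.66576073 -0.07228351 -0.28114663] 1294.0
[ 0.665756   -0.07214604 -0.27557542] 1270.0
[ 0.66552146 -0.07208318 -0.27942884] 1274.0
token 239.0460251046025 202.56485355648536 239 [0.57645959 0.01654544 0.14      ] [-0.11006016  0.06104743  0.14      ]
silver 277.0132158590308 222.52422907488986 227 [ 0.52068119 -0.09367444  0.14      ] [-0.13374306 -0.06019106  0.14      ]
depth btn [0.1485, 0.1598, 0.1597, 0.1575, 0.1543, 0.161, 0.1497]
btn 238.87777777777777 177.56666666666666 90 [0.64652883 0.01857532 0.158     ] [-0.04318705  0.08206661  0.158     ]
```

View pics/fit.png

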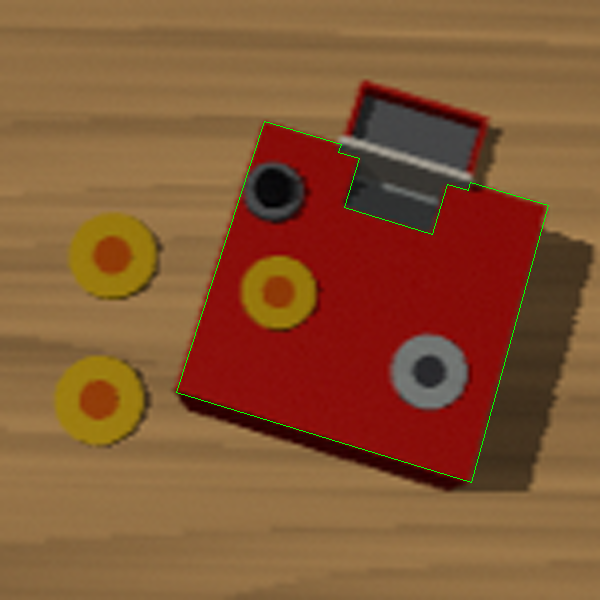

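The fit lies on the deck edges: caddy origin at (0.666, -0.072), yaw -15.8°. In the caddy frame the token is at (-110, 61), silver at (-134, -60) and the button at (-43, 82). I'll push with half-closed fingers as a cradle. The first leg is diagonal, to about (-60, 0), to stay clear of silver, and the second goes straight along x.

```bash
cat >> h.py <<'E'
CP=np.load('caddy.npy')
def c2w(x,y,z):
    c,s=np.cos(CP[2]),np.sin(CP[2]); x,y,z=x/1e3,y/1e3,z/1e3
    return np.array([CP[0]+c*x-s*y,CP[1]+s*x+c*y,z])
def w2c(P):
    c,s=np.cos(CP[2]),np.sin(CP[2]); dx,dy=P[0]-CP[0],P[1]-CP[1]
    return np.array([c*dx+s*dy,-s*dx+c*dy,P[2]])*1e3
def plan(x,y,ztip,ang=0,n=5):
    """tips at caddy x,y,ztip(mm); tool x axis opposite to push direction ang (deg, caddy)"""
    st=r.get_state(); p=np.array(st['tool_pos']); Q=R.from_quat(st['eef_rot'])
    t=c2w(x,y,ztip+25)
    a=np.radians(ang)+CP[2]+np.pi
    X=np.array([np.cos(a),np.sin(a),0]);Z=np.array([0,0,-1.]);Y=np.cross(Z,X)
    T=R.from_matrix(np.c_[X,Y,Z])
    sh=Q.inv().apply(t-p); rv=np.degrees((Q.inv()*T).as_rotvec())
    print('now caddy',np.round(w2c(p),1),'clock',round(st['clock'],2),'F',np.round(st['contact_force'],1),'op',round(st['opening'],3))
    print('shift',np.round(sh,4),'rot',np.round(rv,2),'min rows',round(max(np.linalg.norm(sh)/.0417,np.linalg.norm(rv)/7.16),1))
E
python3 - <<'E'
from h import *
plan(-136.6,93.5,185,-50.7)
E
```

```text
now caddy [-628.3  512.5  263.8] clock 1.55 F [-0.  -0.  -0.2] op 1.002
shift [-0.5125 -0.3933  0.0537] rot [ 1.000e-02 -0.000e+00  4.777e+01] min rows 15.5
```

Emit:
{"fn": "send_rows", "kwargs": {
  "moves": [-0.032,-0.0245,0,0,0,3,-0.064,-0.049,0,0,0,6,-0.096,-0.0735,0,0,0,9,-0.128,-0.098,0,0,0,12,-0.16,-0.1225,0,0,0,15],
  "claw": 0.2,
  "grip_force": 10
}}

```text
clock: 1.97
tool_pos: [0.3136, 0.423, 0.2639]
eef_rot: [0.291, 0.957, 0.0, 0.0]
contact_force: [0.5, -0.1, -0.4]
opening: 0.642
```

```bash
python3 - <<'E'
from h import *
plan(-136.6,93.5,185,-50.7)
E
```

```text
now caddy [-473.6  380.7  263.9] clock 1.97 F [ 0.5 -0.1 -0.4] op 0.642
shift [-0.4094 -0.1686  0.0539] rot [ 0.04 -0.   32.64] min rows 10.7
```

Emit:
{"fn": "send_rows", "kwargs": {
  "moves": [-0.037,-0.0154,0.004,0,0,3,-0.074,-0.031,0.008,0,0,6,-0.111,-0.046,0.013,0,0,9,-0.148,-0.061,0.018,0,0,12,-0.185,-0.076,0.023,0,0,15]
}}

```text
clock: 2.38
tool_pos: [0.4258, 0.2553, 0.241]
eef_rot: [0.415, 0.91, 0.001, 0.0]
contact_force: [1.2, 0.0, -0.4]
opening: 0.397
```

```bash
python3 - <<'E'
from h import *
plan(-136.6,93.5,185,-50.7)
E
```

```text
now caddy [-320.   249.8  241. ] clock 2.38 F [ 1.2  0.  -0.4] op 0.397
shift [-0.239  -0.0305  0.0309] rot [ 8.000e-02 -1.000e-02  1.751e+01] min rows 5.8
```

Emit:
{"fn": "send_rows", "kwargs": {
  "moves": [-0.038,-0.005,0.005,0,0,3,-0.076,-0.01,0.01,0,0,6,-0.114,-0.015,0.015,0,0,9,-0.152,-0.02,0.02,0,0,12,-0.19,-0.025,0.025,0,0,15]
}}

```text
clock: 2.8
tool_pos: [0.5327, 0.0939, 0.2159]
eef_rot: [0.531, 0.847, 0.001, 0.0]
contact_force: [1.1, 0.4, -0.3]
opening: 0.398
```

```bash
python3 - <<'E'
from h import *
plan(-136.6,93.5,185,-50.7)
E
```

```text
now caddy [-173.2  123.6  215.9] clock 2.8 F [ 1.1  0.4 -0.3] op 0.398
shift [-0.0468  0.0074  0.0059] rot [ 0.11 -0.03  2.36] min rows 1.1
```

Emit:
{"fn": "send_rows", "kwargs": {
  "moves": [-0.015,0.002,0.002,0,0,1,-0.03,0.005,0.004,0,0,2,-0.0468,0.0074,0.006,0.1,0,2.4,-0.0468,0.0074,0.006,0.1,0,2.4,-0.0468,0.0074,0.006,0.1,0,2.4]
}}

```text
clock: 3.22
tool_pos: [0.5597, 0.0555, 0.2098]
eef_rot: [0.549, 0.836, 0.0, -0.0]
contact_force: [-0.8, -0.2, -0.3]
opening: 0.4
```

```bash
python3 - <<'E'
from h import *
plan(-136.6,93.5,137,-50.7)
s=snap('wrist','w1.png')
for o in imaging.pinpoint('token_center',s)[:3]:
    u,v=o['point'][0]*512,o['point'][1]*384; P=pix2w(s,u,v,z=.137); print(o['score'],u,v,w2c(P),w2c(pix2w(s,u,v)))
for q in ['crest','slot','release_top']:
  for o in imaging.pinpoint(q,s)[:2]:
    u,v=o['point'][0]*512,o['point'][1]*384; print(q,o['score'],u,v,w2c(pix2w(s,u,v)))
for pt in [(-110,61,140),(-34,0,134),(-34,34,134),(-34,-34,134),(-200,110,134),(12,110,134)]: print(pt,w2pix(s,c2w(*pt))) 
I=s['image'].astype(int);yel=(I[:,:,0]>100)&(I[:,:,1]>50)&(I[:,:,2]<60)
n,l,stt,c=cv2.connectedComponentsWithStats(yel.astype(np.uint8))
for i in range(1,n):
    if stt[i,4]>300: print(stt[i],c[i],w2c(pix2w(s,*c[i],z=.14)))
E
```

```text
now caddy [-136.8   94.   209.8] clock 3.22 F [-0.8 -0.2 -0.3] op 0.4
shift [-0.0006 -0.0001  0.0478] rot [ 0.01 -0.06 -0.04] min rows 1.1
0.96 250.112 266.496 [-112.51286183   62.02727323  137.        ] [-113.34971832   63.08553796  139.1233983 ]
0.76 246.3232 58.291199999999996 [-204.20555956  171.30710477  137.        ] [-215.0753357   180.4900253     5.47991037]
0.67 348.5184 109.7088 [-135.80984811  188.84726393  137.        ] [-100.04341208  209.94484548    5.97706701]
crest 0.61 276.6848 358.1184 [-31.37742754  -0.52859261 129.43748974]
slot 0.89 296.192 352.2048 [ 3.21244387 -6.55894321 98.38277707]
(-110, 61, 140) [[251.84538659 271.51377343]]
(-34, 0, 134) [[275.19592785 360.66034886]]
(-34, 34, 134) [[301.61881548 337.36151708]]
(-34, -34, 134) [[250.6453375  381.98738796]]
(-200, 110, 134) [[192.71230849 141.25611437]]
(12, 110, 134) [[405.46035003 307.05459271]]
[  117   138   209   164 12842] [217.28531381 220.64109952] [-154.38792218   77.59082899  140.        ]
[ 232  333   84   35 1446] [263.82987552 348.82780083] [-54.81066615   9.01498111 140.        ]
```

View pics/w1.png

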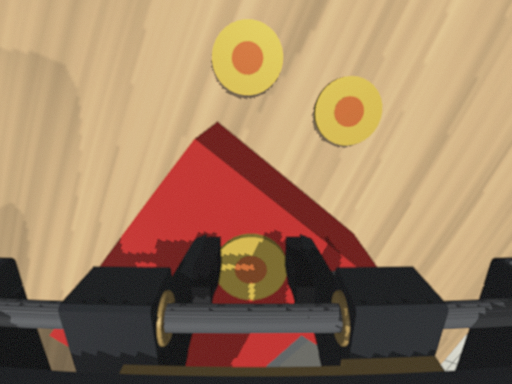

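The wrist view shows the deck token at (250,268), midway between the fingers. The deck corner at (195,138) agrees with the prediction to about 3 px. Next I lower.

Emit:
{"fn": "send_rows", "kwargs": {
  "moves": [0,0,0.016,0,0,0,0,0,0.032,0,0,0,0,0,0.045,0,0,0,0,0,0.0475,0,0,0,0,0,0.0475,0,0,0]
}}

```text
clock: 3.88
tool_pos: [0.5584, 0.0574, 0.162]
eef_rot: [0.547, 0.837, -0.0, -0.001]
contact_force: [0.2, -1.1, 0.1]
opening: 0.398
```

```bash
python3 - <<'E'
from h import *
plan(-78.7,22.8,137,-50.7)
E
```

```text
now caddy [-138.5   95.4  162. ] clock 3.88 F [ 0.2 -1.1  0.1] op 0.398
shift [-0.0941  0.     -0.0002] rot [-0.09 -0.12  0.17] min rows 2.3
```

Emit:
{"fn": "send_rows", "kwargs": {
  "moves": [-0.006,0,0,0,0,0,-0.013,0,0,0,0,0,-0.02,0,0,0,0,0,-0.027,0,0,0,0,0,-0.034,0,0,0,0,0]
}}

```text
clock: 4.3
tool_pos: [0.5728, 0.0251, 0.1625]
eef_rot: [0.547, 0.837, 0.0, -0.001]
contact_force: [-0.1, 1.5, -0.4]
opening: 0.402
```

```bash
python3 - <<'E'
from h import *
plan(-78.7,22.8,137,-50.7)
s=snap('top','t1.png');a=s['image'][130:280,170:320,::-1];cv2.imwrite('pics/t1c.png',cv2.resize(a,(600,600),interpolation=cv2.INTER_CUBIC))
E
```

```text
now caddy [-116.    68.3  162.5] clock 4.3 F [-0.1  1.5 -0.4] op 0.402
shift [-0.0588 -0.0001  0.0004] rot [-0.03 -0.09  0.13] min rows 1.4
```

View pics/t1c.png

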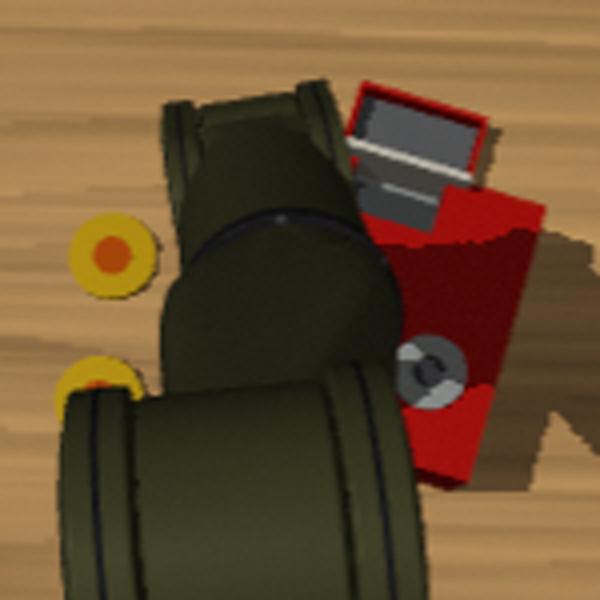

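The arm hides the token in the top view. I continue the push and will check in the other views.

Emit:
{"fn": "send_rows", "kwargs": {
  "moves": [-0.008,0,0,0,0,0,-0.015,0,0,0,0,0,-0.022,0,0,0,0,0,-0.029,0,0,0,0,0,-0.036,0,0,0,0,0]
}}

```text
clock: 4.77
tool_pos: [0.5879, -0.0104, 0.1624]
eef_rot: [0.548, 0.836, -0.0, -0.0]
contact_force: [-1.2, 1.2, -0.0]
opening: 0.4
```

```bash
python3 - <<'E'
from h import *
plan(-78.7,22.8,137,-50.7)
s=snap('wrist','w2.png')
s=snap('scene','s2.png');a=s['image'][140:260,180:340,::-1];cv2.imwrite('pics/s2c.png',cv2.resize(a,(640,480),interpolation=cv2.INTER_CUBIC))
E
```

```text
now caddy [-91.7  38.2 162.4] clock 4.77 F [-1.2  1.2 -0. ] op 0.4
shift [-0.0201  0.0003  0.0004] rot [-0.04 -0.01  0.  ] min rows 0.5
```

View pics/s2c.png

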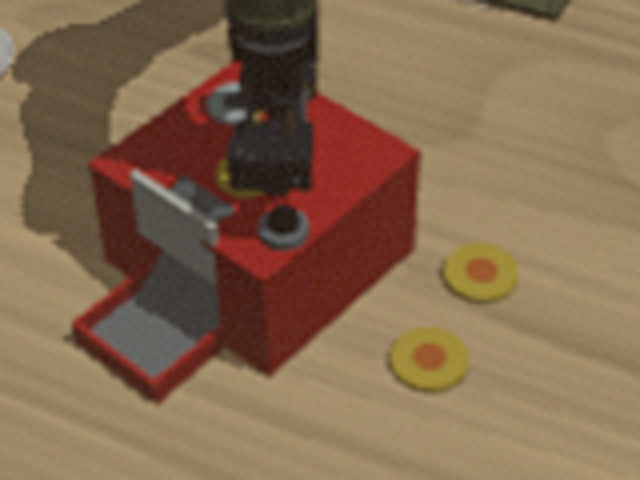

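View pics/w2.png

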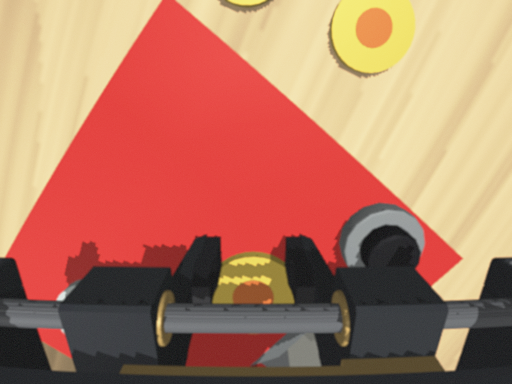

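The token is at (250,280) in the wrist view, seated against both fingers and being pushed ahead. I finish the diagonal leg, slowing down.

Emit:
{"fn": "send_rows", "kwargs": {
  "moves": [-0.006,0,0,0,0,0,-0.012,0,0,0,0,0,-0.016,0,0,0,0,0,-0.019,0,0,0,0,0,-0.02,0,0,0,0,0]
}}

```text
clock: 5.28
tool_pos: [0.5964, -0.0308, 0.1624]
eef_rot: [0.549, 0.836, -0.001, 0.001]
contact_force: [0.5, -0.1, -0.5]
opening: 0.404
```

```bash
python3 - <<'E'
from h import *
plan(-78.7,22.8,137,-50.7)
plan(-86,32,137,-50.7)
plan(-115,0,165,0)
E
```

```text
now caddy [-78.   20.9 162.4] clock 5.28 F [ 0.5 -0.1 -0.5] op 0.404
shift [0.0019 0.0007 0.0004] rot [-0.02  0.09 -0.16] min rows 0.0
now caddy [-78.   20.9 162.4] clock 5.28 F [ 0.5 -0.1 -0.5] op 0.404
shift [0.0136 0.0008 0.0004] rot [-0.02  0.09 -0.16] min rows 0.3
now caddy [-78.   20.9 162.4] clock 5.28 F [ 0.5 -0.1 -0.5] op 0.404
shift [ 0.0071 -0.0419 -0.0276] rot [ -0.06   0.08 -50.86] min rows 7.1
```

Emit:
{"fn": "send_rows", "kwargs": {
  "moves": [0.008,0,0,0,0,0,0.016,0,0,0,0,0,0.022,0,-0.012,0,0,0,0.025,0,-0.03,0,0,-5,0.025,-0.008,-0.045,0,0,-11]
}}

```text
clock: 5.7
tool_pos: [0.5797, -0.0073, 0.2088]
eef_rot: [0.463, 0.886, 0.0, 0.001]
contact_force: [0.9, 0.4, 0.4]
opening: 0.399
```

```bash
python3 - <<'E'
from h import *
plan(-115,0,180,0)
E
```

```text
now caddy [-100.5   38.9  208.8] clock 5.7 F [0.9 0.4 0.4] op 0.399
shift [-0.0135 -0.0393  0.0038] rot [  0.06   0.09 -39.37] min rows 5.5
```

Emit:
{"fn": "send_rows", "kwargs": {
  "moves": [-0.002,-0.008,0,0,0,-7,-0.005,-0.016,0,0,0,-14,-0.008,-0.024,0,0,0,-21,-0.011,-0.032,0,0,0,-28,-0.0135,-0.0393,0,0,0,-35]
}}

```text
clock: 6.12
tool_pos: [0.5547, -0.0401, 0.2099]
eef_rot: [0.171, 0.985, 0.0, 0.001]
contact_force: [0.5, 0.1, 0.6]
opening: 0.401
```

```bash
python3 - <<'E'
from h import *
plan(-115,0,180,0)
s=snap('wrist','w3.png')
for o in imaging.pinpoint('token_center',s)[:2]:
    u,v=o['point'][0]*512,o['point'][1]*384; print(o['score'],u,v,w2c(pix2w(s,u,v,z=.138)),w2c(pix2w(s,u,v)))
for pt in [(-60,0,140),(-34,34,134),(-34,-34,134)]: print(pt,w2pix(s,c2w(*pt))) 
E
```

```text
now caddy [-115.5    0.6  209.9] clock 6.12 F [0.5 0.1 0.6] op 0.401
shift [-0.0006 -0.0006  0.0049] rot [ 0.02  0.14 -3.94] min rows 0.6
0.78 251.8016 284.3904 [-59.81047459  -4.11066956 138.        ] [-61.23099383  -4.00588624 139.96891482]
0.75 435.5072 165.8112 [-143.75420843  125.68723967  138.        ] [-107.07620449  207.06105772    8.01829826]
(-60, 0, 140) [[257.21935238 285.47189741]]
(-34, 34, 134) [[301.47481144 305.33592463]]
(-34, -34, 134) [[217.10298697 310.14683357]]
```

View pics/w3.png

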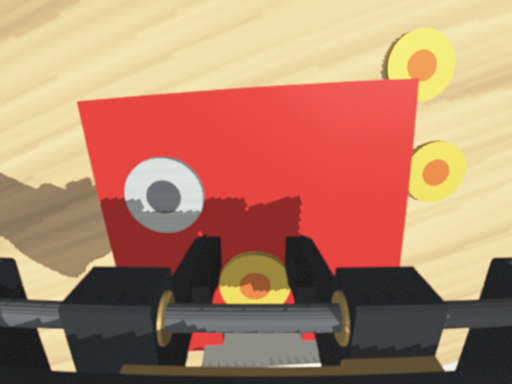

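Silver at (163,195) and the yellow token at (254,282), near y ≈ -3, are both where expected. I'll lower at x = -103, which clears silver by about 5 mm.

Emit:
{"fn": "send_rows", "kwargs": {
  "moves": [-0.006,-0.0003,0,0,0,-2,-0.0128,-0.0006,0,0,0,-4,-0.0128,-0.0006,0.016,0,0,-4,-0.0128,-0.0006,0.034,0,0,-4,-0.0128,-0.0006,0.0475,0,0,-4]
}}

```text
clock: 6.63
tool_pos: [0.5664, -0.0451, 0.1618]
eef_rot: [0.142, 0.99, -0.0, 0.001]
contact_force: [-0.6, -0.6, -0.5]
opening: 0.4
```

```bash
python3 - <<'E'
from h import *
plan(-89.5,0,137,0)
plan(-54.5,0,137,0)
E
```

```text
now caddy [-103.    -1.   161.8] clock 6.63 F [-0.6 -0.6 -0.5] op 0.4
shift [-0.0135  0.0011 -0.0001] rot [ 0.01  0.11 -0.53] min rows 0.3
now caddy [-103.    -1.   161.8] clock 6.63 F [-0.6 -0.6 -0.5] op 0.4
shift [-0.0485  0.0014 -0.0001] rot [ 0.01  0.11 -0.53] min rows 1.2
```

Emit:
{"fn": "send_rows", "kwargs": {
  "moves": [-0.006,0.001,0,0,0,-0.5,-0.012,0.001,0,0,0,-0.5,-0.018,0.001,0,0,0,-0.5,-0.024,0.001,0,0,0,-0.5,-0.03,0.001,0,0,0,-0.5]
}}

```text
clock: 7.05
tool_pos: [0.5969, -0.0526, 0.1628]
eef_rot: [0.138, 0.99, 0.0, 0.002]
contact_force: [-1.1, 0.1, -0.1]
opening: 0.402
```

```bash
python3 - <<'E'
from h import *
plan(-54.5,0,137,0)
s=snap('wrist','w4.png')
for o in imaging.pinpoint('token_center',s)[:2]:
    u,v=o['point'][0]*512,o['point'][1]*384; print(o['score'],u,v,w2c(pix2w(s,u,v,z=.140)),w2c(pix2w(s,u,v)))
s=snap('scene','s4.png');a=s['image'][140:260,180:340,::-1];cv2.imwrite('pics/s4c.png',cv2.resize(a,(640,480),interpolation=cv2.INTER_CUBIC))
E
```

```text
now caddy [-7.150e+01  1.000e-01  1.628e+02] clock 7.05 F [-1.1  0.1 -0.1] op 0.402
shift [-0.017  -0.      0.0009] rot [ 0.05  0.22 -0.08] min rows 0.4
0.84 253.0816 292.992 [-4.52143725e+01  6.96911129e-03  1.40000000e+02] [-4.49264536e+01  7.23942519e-03  1.39624572e+02]
0.59 466.688 151.9872 [-127.01261706  106.3614128   140.        ] [-101.71496799  206.00315992    7.18146499]
```

View pics/s4c.png

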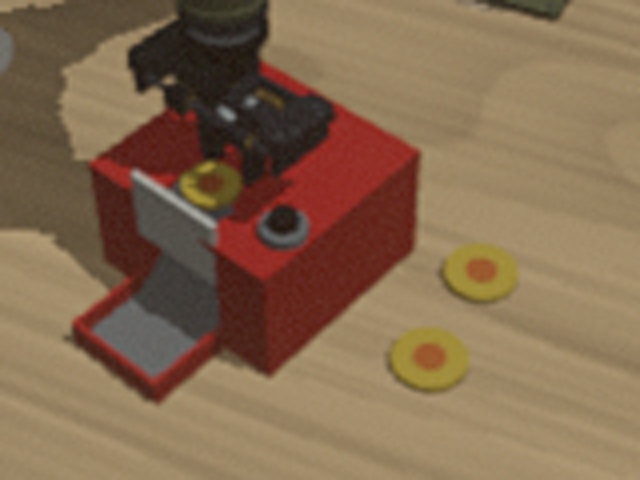

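View pics/w4.png

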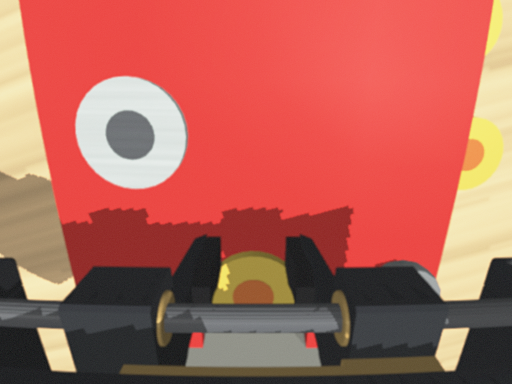

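The token is centred: y ≈ 0, x ≈ -43, at (253,293) in the wrist view. Now a slow push to about 9 mm past the crest.

Emit:
{"fn": "send_rows", "kwargs": {
  "moves": [-0.005,0,0,0,0,0,-0.009,0,0,0,0,0,-0.013,0,0,0,0,0,-0.016,0,0,0,0,0,-0.018,0,0,0,0,0]
}}

```text
clock: 7.62
tool_pos: [0.6141, -0.0579, 0.1624]
eef_rot: [0.138, 0.99, 0.0, 0.002]
contact_force: [-0.4, 0.4, 0.1]
opening: 0.402
```

```bash
python3 - <<'E'
from h import *
plan(-53,0,137,0)
s=snap('wrist','w5.png')
for o in imaging.pinpoint('token_center',s)[:1]:
    u,v=o['point'][0]*512,o['point'][1]*384; print(o['score'],u,v,w2c(pix2w(s,u,v,z=.140)),w2c(pix2w(s,u,v)))
plan(-53,0,137,0)
E
```

```text
now caddy [-53.6  -0.4 162.4] clock 7.62 F [-0.4  0.4  0.1] op 0.402
shift [-0.0006  0.0004  0.0004] rot [ 0.04  0.2  -0.11] min rows 0.0
0.92 253.5936 292.608 [-27.95335131  -0.14942715 140.        ] [-25.97321735  -0.14338352 137.40906001]
now caddy [-53.7  -0.3 162.3] clock 7.72 F [-0.1 -0.5  0.4] op 0.398
shift [-0.0007  0.0003  0.0003] rot [ 0.05  0.21 -0.11] min rows 0.0
```

Emit:
{"fn": "send_rows", "kwargs": {
  "moves": [-0.0015,0,0,0,0,0,-0.0015,0,0,0,0,0,0.01,0,0,0,0,0,0.03,0,0,0,0,0,0.03,0,0,0,0,0]
}}

```text
clock: 8.13
tool_pos: [0.5815, -0.0486, 0.1619]
eef_rot: [0.137, 0.991, -0.0, -0.001]
contact_force: [-0.0, 0.5, 0.3]
opening: 0.399
```

```bash
python3 - <<'E'
from h import *
plan(-53,0,137,0)
s=snap('wrist','w6.png')
for o in imaging.pinpoint('token_center',s)[:1]:
    u,v=o['point'][0]*512,o['point'][1]*384; print(o['score'],u,v,w2c(pix2w(s,u,v)))
s=snap('scene','s6.png');a=s['image'][160:230,195:275,::-1];cv2.imwrite('pics/s6c.png',cv2.resize(a,(640,560),interpolation=cv2.INTER_CUBIC))
E
```

```text
now caddy [-87.4  -0.3 161.9] clock 8.13 F [-0.   0.5  0.3] op 0.399
shift [-0.0344  0.0003 -0.0002] rot [-0.02 -0.07 -0.01] min rows 0.8
0.93 463.3088 170.496 [-132.01602055  111.08370939  132.75978493]
```

View pics/s6c.png

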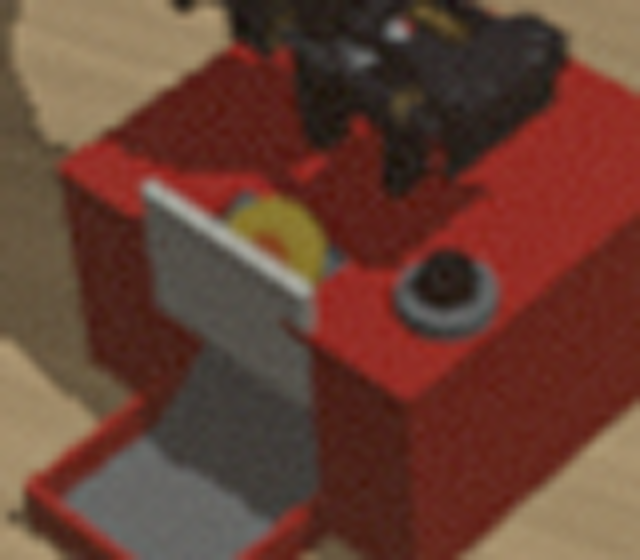

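View pics/w6.png

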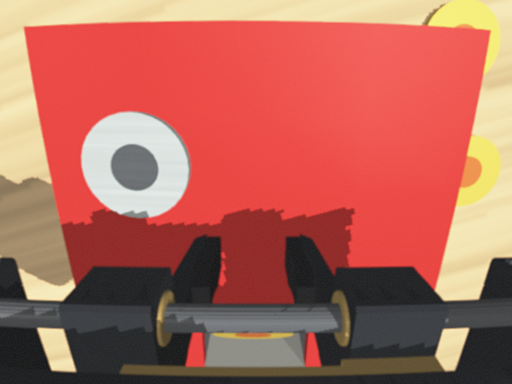

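The token has tipped onto the ramp: the scene crop shows it tilted behind the backboard at about (275,240). I shut the fingers and push its rear edge.

Emit:
{"fn": "send_rows", "kwargs": {
  "moves": [0,0,0,0,0,0,0,0,0,0,0,0,-0.006,0,0,0,0,0,-0.012,0,0,0,0,0,-0.018,0,0,0,0,0],
  "claw": 1
}}

```text
clock: 8.7
tool_pos: [0.6043, -0.0551, 0.1625]
eef_rot: [0.138, 0.99, 0.0, 0.003]
contact_force: [0.0, -0.0, -0.2]
opening: 0.047
```

```bash
python3 - <<'E'
from h import *
plan(-17,0,136.5,0)
E
```

```text
now caddy [-63.8  -0.3 162.5] clock 8.7 F [ 0.  -0.  -0.2] op 0.047
shift [-0.0468  0.0004  0.0013] rot [ 0.07  0.32 -0.12] min rows 1.1
```

Emit:
{"fn": "send_rows", "kwargs": {
  "moves": [-0.006,0,0,0,0,0,-0.012,0,0,0,0,0,-0.018,0,0,0,0,0,-0.024,0,0.0005,0,0,0,-0.03,0,0.001,0,0,0]
}}

```text
clock: 9.12
tool_pos: [0.6341, -0.0636, 0.1617]
eef_rot: [0.138, 0.99, 0.0, 0.003]
contact_force: [-0.0, 1.3, 0.3]
opening: 0.003
```

```bash
python3 - <<'E'
from h import *
plan(-17,0,136.5,0)
s=snap('scene','s7.png');a=s['image'][160:230,195:275,::-1];cv2.imwrite('pics/s7c.png',cv2.resize(a,(640,560),interpolation=cv2.INTER_CUBIC))
plan(-17,0,136.5,0)
E
```

```text
now caddy [-32.8  -0.3 161.7] clock 9.12 F [-0.   1.3  0.3] op 0.003
shift [-0.0158  0.0004  0.0003] rot [ 0.08  0.37 -0.12] min rows 0.4
now caddy [-31.4  -0.5 161.7] clock 9.17 F [2.1 0.9 0.2] op 0.009
shift [-0.0144  0.0005  0.0003] rot [ 0.09  0.47 -0.17] min rows 0.3
```

View pics/s7c.png

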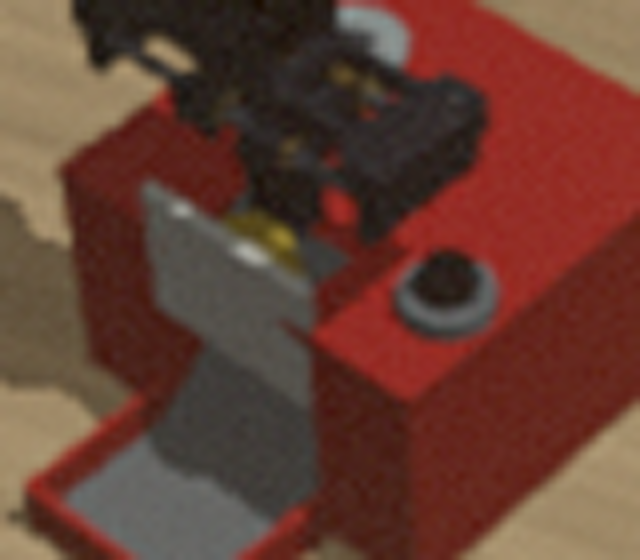

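Emit:
{"fn": "send_rows", "kwargs": {
  "moves": [-0.005,0,0,0,0,0,-0.009,0,0,0,0,0,-0.012,0,0,0,0,0,-0.0142,0,0,0,0,0,-0.0145,0,0,0,0,0]
}}

```text
clock: 9.58
tool_pos: [0.6498, -0.0682, 0.1618]
eef_rot: [0.139, 0.99, 0.0, 0.004]
contact_force: [-0.3, -0.0, -0.5]
opening: 0.005
```

```bash
python3 - <<'E'
from h import *
plan(-17,0,136.5,0)
s=snap('scene','s8.png');a=s['image'][160:230,195:275,::-1];cv2.imwrite('pics/s8c.png',cv2.resize(a,(640,560),interpolation=cv2.INTER_CUBIC))
plan(-17,0,136.5,0)
E
```

```text
now caddy [-16.5  -0.5 161.8] clock 9.58 F [-0.3 -0.  -0.5] op 0.005
shift [0.0005 0.0005 0.0003] rot [ 0.1   0.49 -0.17] min rows 0.1
now caddy [-16.8  -0.5 161.8] clock 9.63 F [ 0.3  0.  -0.9] op 0.007
shift [0.0002 0.0005 0.0003] rot [ 0.1   0.47 -0.17] min rows 0.1
```

View pics/s8c.png

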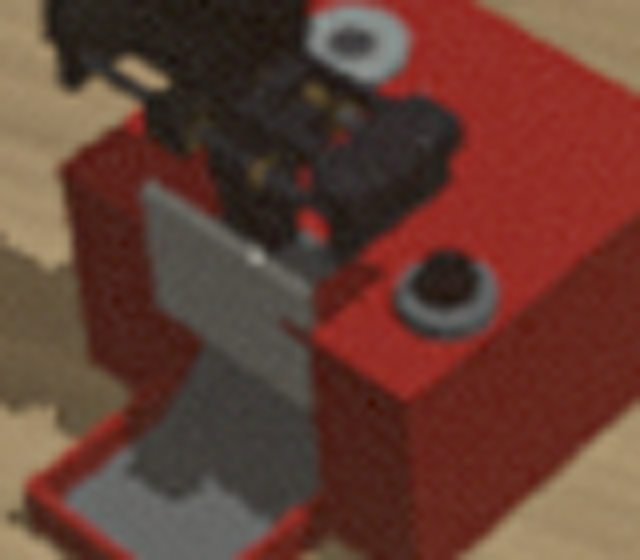

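No yellow shows above the backboard and the force is about zero, so it has likely dropped. I back off, raise and check.

Emit:
{"fn": "send_rows", "kwargs": {
  "moves": [0.01,0,0,0,0,0,0.025,0,0,0,0,0,0.04,0,-0.02,0,0,0,0.06,0,-0.05,0,0,0,0.09,0,-0.07,0,0,0]
}}

```text
clock: 10.05
tool_pos: [0.5634, -0.0433, 0.2325]
eef_rot: [0.139, 0.99, 0.001, 0.006]
contact_force: [0.4, -0.8, 0.6]
opening: 0.008
```

```bash
python3 - <<'E'
from h import *
plan(-43.2,82,190,0)
s=snap('top','t9.png');a=s['image'][140:215,220:320,::-1];cv2.imwrite('pics/t9c.png',cv2.resize(a,(800,600),interpolation=cv2.INTER_CUBIC))
s=snap('wrist','w9.png')
s=snap('scene','s9.png');a=s['image'][160:230,195:275,::-1];cv2.imwrite('pics/s9c.png',cv2.resize(a,(640,560),interpolation=cv2.INTER_CUBIC))
E
```

```text
now caddy [-1.063e+02 -1.000e-01  2.325e+02] clock 10.05 F [ 0.4 -0.8  0.6] op 0.008
shift [-0.0626  0.0823  0.0185] rot [ 0.16  0.66 -0.23] min rows 2.5
```

View pics/t9c.png

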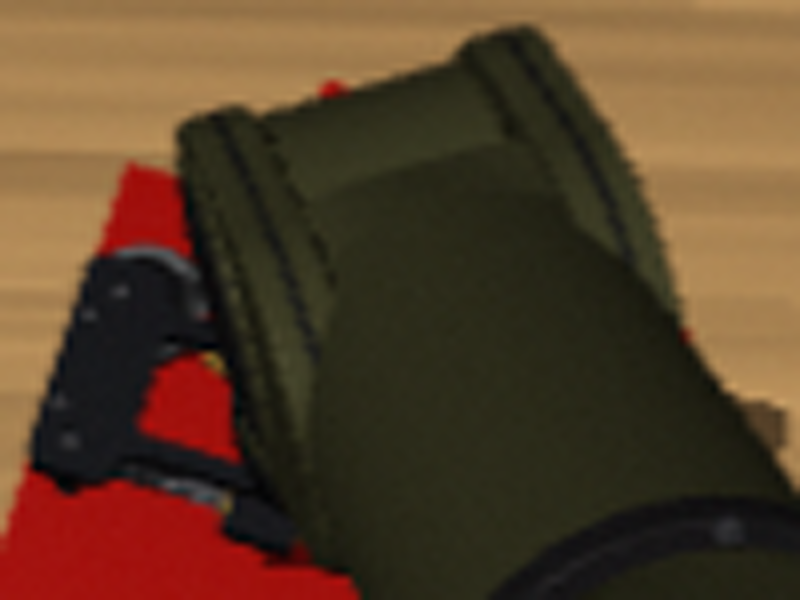

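View pics/w9.png

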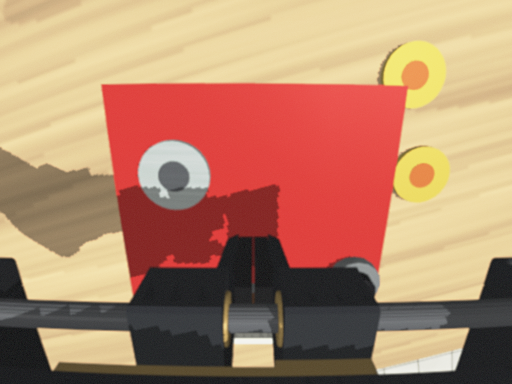

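View pics/s9c.png

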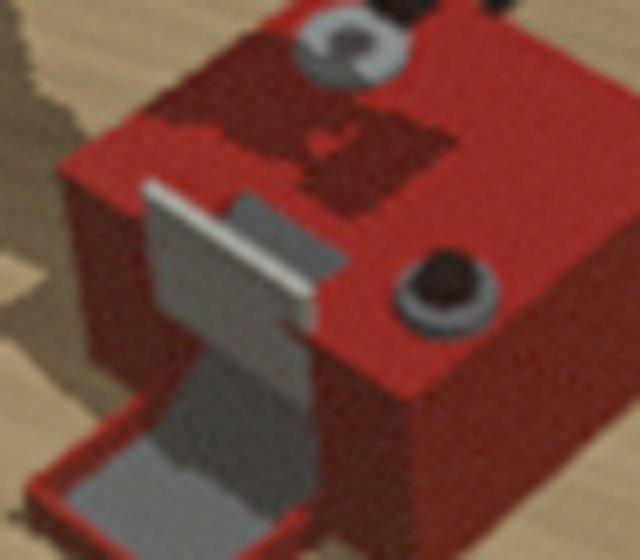

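The ramp is empty, so the token stands hidden in the slot behind the backboard. I move over the button and check the slot from the top there.

Emit:
{"fn": "send_rows", "kwargs": {
  "moves": [-0.016,0.02,0.003,0,0,0,-0.032,0.04,0.006,0,0,0,-0.048,0.06,0.009,0,0.5,0,-0.062,0.08,0.012,0,0.6,0,-0.0626,0.0823,0.012,0,0.6,0]
}}

```text
clock: 10.62
tool_pos: [0.6477, 0.0234, 0.22]
eef_rot: [0.137, 0.991, 0.003, 0.001]
contact_force: [-0.4, 0.7, -0.4]
opening: 0.006
```

```bash
python3 - <<'E'
from h import *
s=snap('top','t10.png');a=s['image'][140:215,220:320,::-1];cv2.imwrite('pics/t10c.png',cv2.resize(a,(800,600),interpolation=cv2.INTER_CUBIC))
s=snap('scene','s10.png');a=s['image'][160:230,195:275,::-1];cv2.imwrite('pics/s10c.png',cv2.resize(a,(640,560),interpolation=cv2.INTER_CUBIC))
for o in imaging.pinpoint('release_top',s)[:2]:
    u,v=o['point'][0]*512,o['point'][1]*384; print(o['score'],u,v,w2c(pix2w(s,u,v)), w2c(pix2w(s,u,v,z=.158)))
print(w2pix(s,c2w(-43.2,82,158)))
for v in range(186,206): print(v,np.round(w2c(pix2w(s,251,v)),0),s['image'][v,251])
plan(-43.2,82,170,0)
E
```

```text
0.64 250.9824 195.9168 [-32.77061244  97.58292467 158.1851078 ] [-32.89884088  97.46068002 158.        ]
[[249.64662664 192.14591915]]
186 [-34.  98. 205.] [46 35 31]
187 [-36.  96. 198.] [87 37 26]
188 [-80.  54. 131.] [135  41  34]
189 [-76.  58. 133.] [152  42  36]
190 [-71.  62. 134.] [138  41  31]
191 [-52.  80. 155.] [72 28 24]
192 [-45.  86. 160.] [40 34 24]
193 [-44.  87. 156.] [43 34 31]
194 [-41.  90. 156.] [36 26 14]
195 [-35.  95. 159.] [36 28 21]
196 [-33.  98. 158.] [41 30 26]
197 [-33.  98. 153.] [30 20  9]
198 [-33.  97. 147.] [42 36 30]
199 [-30. 100. 147.] [61 56 54]
200 [-29. 100. 142.] [62 60 55]
201 [-25. 104. 143.] [58 53 50]
202 [-27. 102. 136.] [66 46 40]
203 [-25. 104. 133.] [89 35 28]
204 [-21. 107. 134.] [91 31 27]
205 [-20. 108. 130.] [86 31 19]
now caddy [-45.7  81.7 220.4] clock 10.77 F [-0.4  0.3 -0.1] op 0.002
shift [-0.0026  0.0003  0.0254] rot [ 0.04 -0.12 -0.07] min rows 0.6
```

View pics/t10c.png

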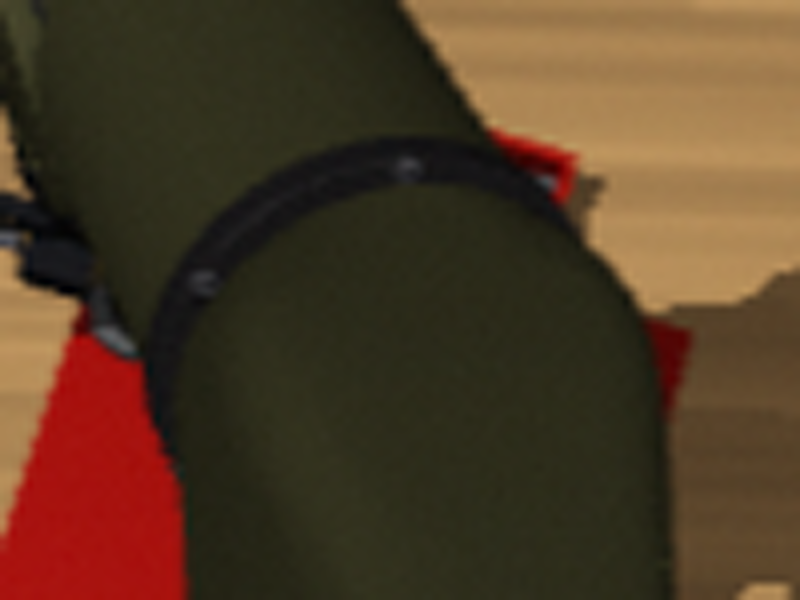

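View pics/s10c.png

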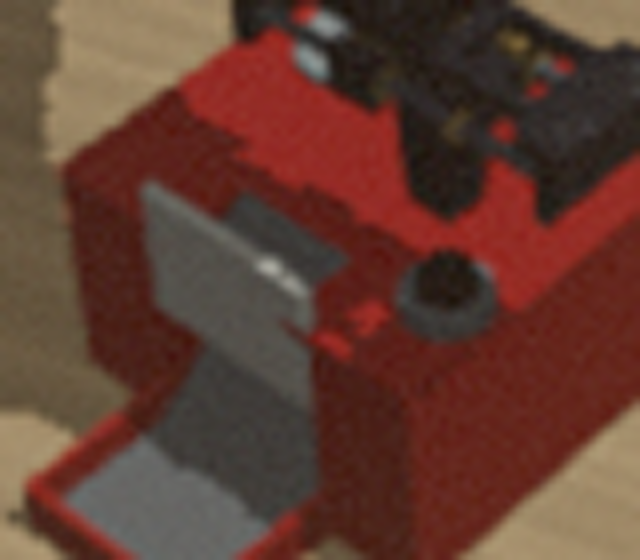

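The button top is at about z 159 and the housing at about 147, so the shut fingers can press 8 mm freely. I descend to just above it.

Emit:
{"fn": "send_rows", "kwargs": {
  "moves": [-0.003,0.0015,0.008,0,0,0,-0.0033,0.0015,0.016,0,0,0,-0.0033,0.0015,0.024,0,0,0,-0.0033,0.0015,0.031,0,0,0,-0.0033,0.0015,0.031,0,0,0]
}}

```text
clock: 11.18
tool_pos: [0.6461, 0.0188, 0.1873]
eef_rot: [0.138, 0.99, -0.0, -0.003]
contact_force: [0.1, -0.9, -0.7]
opening: 0.006
```

```bash
python3 - <<'E'
from h import *
plan(-42.5,83,152,0)
s=snap('scene','s11.png');a=s['image'][160:230,195:275,::-1];cv2.imwrite('pics/s11c.png',cv2.resize(a,(640,560),interpolation=cv2.INTER_CUBIC))
E
```

```text
now caddy [-43.7  82.2 187.3] clock 11.18 F [ 0.1 -0.9 -0.7] op 0.006
shift [-0.0012  0.0009  0.0102] rot [-0.06 -0.32 -0.09] min rows 0.2
```

View pics/s11c.png

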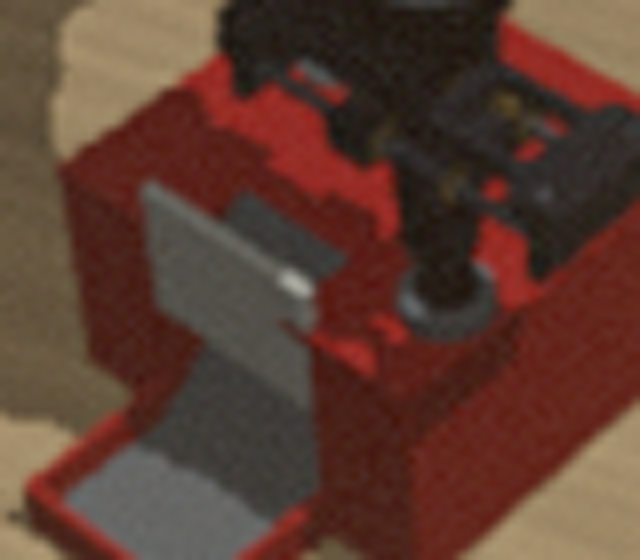

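The fingers are centred over the button at (447,290). I press in steps.

Emit:
{"fn": "send_rows", "kwargs": {
  "moves": [-0.001,0.0005,0.003,0,0,0,-0.001,0.0005,0.006,0,0,0,-0.001,0.0005,0.008,0,0,0,-0.001,0.0005,0.0095,0,0,0,-0.001,0.0005,0.0105,0,0,0]
}}

```text
clock: 11.65
tool_pos: [0.6481, 0.0193, 0.178]
eef_rot: [0.138, 0.99, 0.0, -0.002]
contact_force: [0.7, -1.1, 1.8]
opening: 0.003
```

```bash
python3 - <<'E'
from h import *
plan(-42.5,83,152,0)
s=snap('scene','s12.png');a=s['image'][160:230,195:275,::-1];cv2.imwrite('pics/s12c.png',cv2.resize(a,(640,560),interpolation=cv2.INTER_CUBIC))
plan(-42.5,83,150,0)
E
```

```text
now caddy [-41.9  83.2 178. ] clock 11.65 F [ 0.7 -1.1  1.8] op 0.003
shift [ 0.0006 -0.0002  0.001 ] rot [-0.01 -0.19 -0.08] min rows 0.0
now caddy [-41.9  83.2 177.9] clock 11.7 F [0.5 0.7 5.4] op 0.007
shift [ 0.0006 -0.0002  0.0029] rot [-0.01 -0.2  -0.08] min rows 0.1
```

View pics/s12c.png

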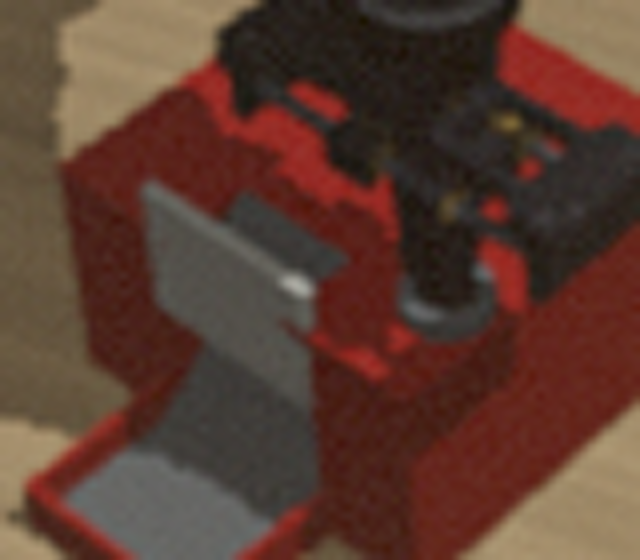

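Emit:
{"fn": "send_rows", "kwargs": {
  "moves": [0,0,0.001,0,0,0,0,0,0.002,0,0,0,0,0,0.003,0,0,0,0,0,0.003,0,0,0,0,0,0.003,0,0,0]
}}

```text
clock: 12.12
tool_pos: [0.6489, 0.0193, 0.1759]
eef_rot: [0.138, 0.99, 0.0, -0.001]
contact_force: [1.5, -0.7, 0.2]
opening: 0.005
```

```bash
python3 - <<'E'
from h import *
plan(-42.5,83,152,0)
s=snap('scene','s13.png');a=s['image'][160:230,195:275,::-1];cv2.imwrite('pics/s13c.png',cv2.resize(a,(640,560),interpolation=cv2.INTER_CUBIC))
plan(-42.5,83,150,0)
E
```

```text
now caddy [-41.1  83.4 175.9] clock 12.12 F [ 1.5 -0.7  0.2] op 0.005
shift [ 0.0014 -0.0004 -0.0011] rot [ 0.03 -0.06 -0.09] min rows 0.0
now caddy [-41.2  83.4 175.6] clock 12.17 F [ 1.1 -0.4  3.2] op 0.004
shift [ 0.0013 -0.0004  0.0006] rot [ 0.03 -0.08 -0.09] min rows 0.0
```

View pics/s13c.png

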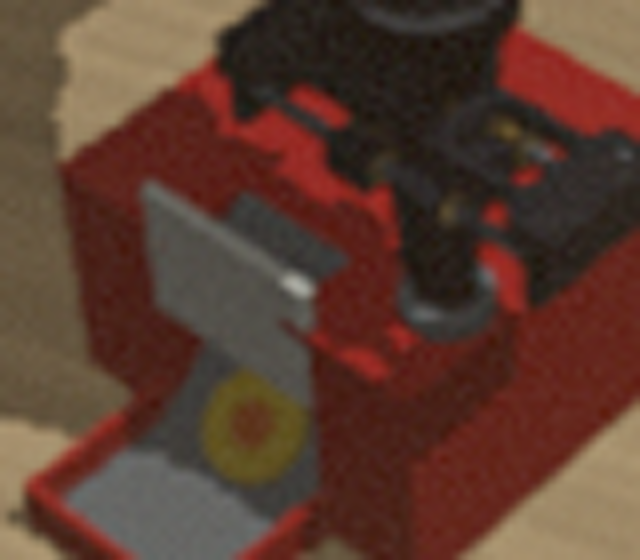

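The token is dropping, visible at (253,425). I hold for another half second or so.

Emit:
{"fn": "send_rows", "kwargs": {
  "moves": [0,0,0.001,0,0,0,0,0,0.001,0,0,0,0,0,0.001,0,0,0,0,0,0.001,0,0,0,0,0,0.001,0,0,0]
}}

```text
clock: 12.58
tool_pos: [0.6498, 0.0194, 0.1757]
eef_rot: [0.138, 0.99, 0.001, 0.001]
contact_force: [0.3, 1.2, 5.2]
opening: 0.003
```

```bash
python3 - <<'E'
from h import *
s=snap('scene','s14.png');a=s['image'][160:240,195:275,::-1];cv2.imwrite('pics/s14c.png',cv2.resize(a,(560,560),interpolation=cv2.INTER_CUBIC))
plan(-42.5,83,150,0)
E
```

```text
now caddy [-40.3  83.7 175.5] clock 12.63 F [-1.9 -0.4  5.1] op 0.008
shift [ 0.0022 -0.0007  0.0005] rot [ 0.08  0.05 -0.1 ] min rows 0.1
```

View pics/s14c.png

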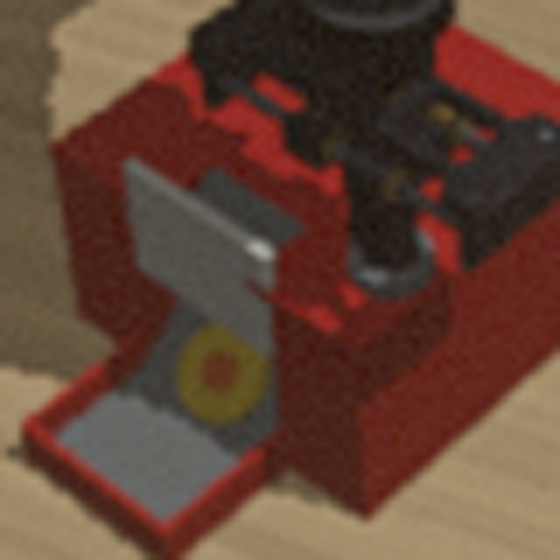

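The token hasn't moved between the two pictures. I measure where it sits.

```bash
python3 - <<'E'
from h import *
s=snap('scene')
I=s['image'].astype(int); yel=(I[:,:,0]>60)&(I[:,:,0]-I[:,:,2]>40)&(I[:,:,1]-I[:,:,2]>15)&(I[:,:,0]-I[:,:,1]>5)
for v in range(202,224):
    print(v,[tuple(np.round(w2c(pix2w(s,u,v))).astype(int)) for u in (222,226,230)],I[v,226])
plan(-42.5,83,150,0)
E
```

```text
202 [(np.int64(8), np.int64(-10), np.int64(85)), (np.int64(8), np.int64(12), np.int64(101)), (np.int64(9), np.int64(35), np.int64(118))] [83 81 75]
203 [(np.int64(8), np.int64(-10), np.int64(80)), (np.int64(8), np.int64(12), np.int64(96)), (np.int64(8), np.int64(34), np.int64(111))] [82 81 76]
204 [(np.int64(-17), np.int64(-41), np.int64(32)), (np.int64(7), np.int64(10), np.int64(89)), (np.int64(10), np.int64(36), np.int64(109))] [82 79 75]
205 [(np.int64(-12), np.int64(-36), np.int64(34)), (np.int64(9), np.int64(12), np.int64(86)), (np.int64(9), np.int64(33), np.int64(101))] [86 82 72]
206 [(np.int64(-11), np.int64(-36), np.int64(30)), (np.int64(-15), np.int64(-17), np.int64(39)), (np.int64(7), np.int64(31), np.int64(93))] [91 80 56]
207 [(np.int64(-8), np.int64(-33), np.int64(28)), (np.int64(-13), np.int64(-15), np.int64(37)), (np.int64(10), np.int64(33), np.int64(91))] [94 81 34]
208 [(np.int64(-7), np.int64(-32), np.int64(25)), (np.int64(-11), np.int64(-14), np.int64(34)), (np.int64(9), np.int64(32), np.int64(84))] [96 84 35]
209 [(np.int64(-1), np.int64(-25), np.int64(29)), (np.
[... 1581 characters left out ...]
27), np.int64(0), np.int64(9)), (np.int64(20), np.int64(15), np.int64(14)), (np.int64(8), np.int64(24), np.int64(10))] [78 69 45]
221 [(np.int64(28), np.int64(1), np.int64(5)), (np.int64(20), np.int64(15), np.int64(9)), (np.int64(13), np.int64(29), np.int64(13))] [64 58 57]
222 [(np.int64(35), np.int64(9), np.int64(12)), (np.int64(24), np.int64(19), np.int64(10)), (np.int64(14), np.int64(29), np.int64(8))] [65 62 60]
223 [(np.int64(35), np.int64(8), np.int64(6)), (np.int64(25), np.int64(19), np.int64(5)), (np.int64(17), np.int64(33), np.int64(9))] [76 72 70]
now caddy [-40.   83.8 176.1] clock 12.68 F [1.7 0.1 3. ] op 0.006
shift [ 0.0025 -0.0008  0.0011] rot [ 0.09  0.1  -0.11] min rows 0.1
```

The token is leaning on the chute's foot with its lower edge on the tray floor (x ≈ 22, z ≈ 9). I release the button and look again.

Emit:
{"fn": "send_rows", "kwargs": {
  "moves": [0.001,0,-0.004,0,0,0,0.001,0,-0.01,0,0,0,0.001,0,-0.02,0,0,0,0.001,0,-0.04,0,0,0,0.001,0,-0.07,0,0,0]
}}

```text
clock: 13.1
tool_pos: [0.6466, 0.0193, 0.2443]
eef_rot: [0.138, 0.99, -0.0, -0.003]
contact_force: [0.3, 0.5, 0.3]
opening: 0.01
```

```bash
python3 - <<'E'
from h import *
plan(-200,200,230,0)
E
```

```text
now caddy [-43.3  82.8 244.3] clock 13.1 F [0.3 0.5 0.3] op 0.01
shift [ 0.1569  0.1169 -0.01  ] rot [-0.05 -0.29 -0.07] min rows 4.7
```

Emit:
{"fn": "send_rows", "kwargs": {
  "moves": [0.031,0.023,-0.005,0,0,0,0.062,0.046,-0.01,0,0,0,0.093,0.069,-0.015,0,0,0,0.124,0.092,-0.02,0,0,0,0.155,0.115,-0.02,0,0,0]
}}

```text
clock: 13.52
tool_pos: [0.5277, 0.1736, 0.2661]
eef_rot: [0.138, 0.99, 0.0, -0.002]
contact_force: [0.3, 0.2, 0.1]
opening: 0.005
```

```bash
python3 - <<'E'
from h import *
plan(-200,200,230,0)
s=snap('scene','s15.png');a=s['image'][160:240,195:275,::-1];cv2.imwrite('pics/s15c.png',cv2.resize(a,(560,560),interpolation=cv2.INTER_CUBIC))
for o in imaging.pinpoint('token_center',s)[:3]:
    u,v=o['point'][0]*512,o['point'][1]*384; print(o['score'],u,v,w2c(pix2w(s,u,v)))
s=snap('top','t15.png');a=s['image'][140:215,220:320,::-1];cv2.imwrite('pics/t15c.png',cv2.resize(a,(800,600),interpolation=cv2.INTER_CUBIC))
for o in imaging.pinpoint('token_center',s)[:3]:
    u,v=o['point'][0]*512,o['point'][1]*384; print(o['score'],u,v,w2c(pix2w(s,u,v)))
E
```

```text
now caddy [-199.7  198.9  266.1] clock 13.52 F [0.3 0.2 0.1] op 0.005
shift [0.0003 0.0011 0.0111] rot [-0.02 -0.26 -0.08] min rows 0.3
0.62 226.6112 214.1184 [ 2.34955165  1.53855637 22.11344587]
0.62 300.288 208.5888 [-211.24942021  186.28420631    6.25646076]
0.62 286.9248 226.9056 [-106.69841474  202.94435616    6.75394313]
0.91 201.216 195.49439999999998 [-101.23594331  194.51935309   10.66778685]
0.71 398.2848 246.1824 [ -72.69175386 -465.50552909    4.53319025]
```

View pics/s15c.png

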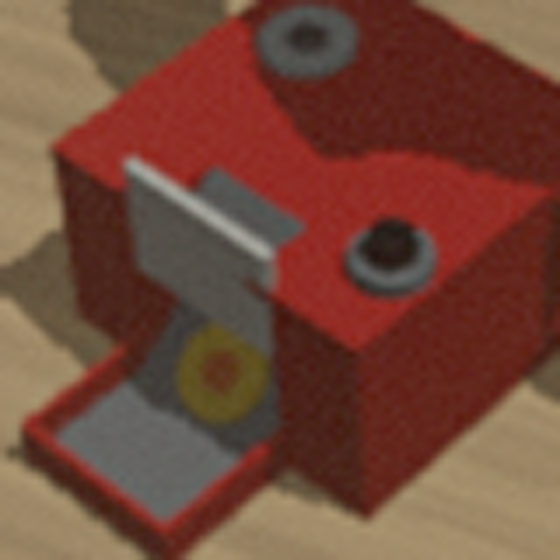

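View pics/t15c.png

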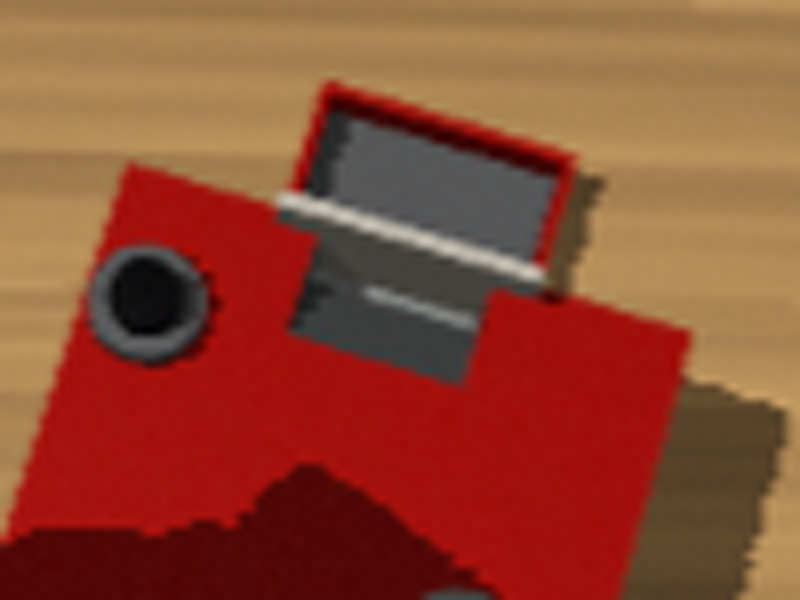

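The button is back up (black top at (390,240)), and silver is unmoved. The token rests on the chute's foot, reaching into the tray. To judge whether that is a proper resting place, I want a close wrist-camera view.

```bash
python3 - <<'E'
from h import *
s=snap('wrist')
st=r.get_state()
Rm=cv2.Rodrigues(np.array(s['rvec'],float))[0]; t=np.array(s['tvec'],float).ravel()
o=-Rm.T@t; Q=R.from_quat(st['eef_rot'])
print('cam in tool',Q.inv().apply(o-st['tool_pos']),'axis',Q.inv().apply(Rm.T@[0,0,1]),'up',Q.inv().apply(-Rm.T[:,1]))
print(s['mtx'])
# average scene depth for plane of token
acc=[]
for k in range(3):
    c=snap('scene'); acc.append(c['depth'].copy())
d=np.median(acc,0)
I=c['image'].astype(int)
pts=[]
for v in range(204,222):
    for u in range(215,238):
        if I[v,u,0]-I[v,u,2]>35 and I[v,u,0]>60 and I[v,u,0]<125 and not(I[v,u,1]<45):
            P=w2c(pix2w(c,u,v,d=d[v,u])); 
            if P[2]<60: pts.append(P)
pts=np.array(pts); print(len(pts),pts.mean(0),pts.min(0),pts.max(0))
A=np.c_[pts[:,:2],np.ones(len(pts))]; co=np.linalg.lstsq(A,pts[:,2],rcond=None)[0]; print('plane',co, np.degrees(np.arctan(np.hypot(*co[:2]))))
for pt in [(11.5,-50,158),(11.5,50,158),(95,-50,30),(95,50,30),(12,50,30),(95,0,8)]: print(pt,w2pix(c,c2w(*pt)))
E
python3 -c "
import cv2
a=cv2.imread('pics/s15.png')[180:240,195:265];cv2.imwrite('pics/s15d.png',cv2.resize(a,(700,600),interpolation=cv2.INTER_CUBIC))"
```

```text
cam in tool [ 0.08331801  0.00074954 -0.11973097] axis [-0.31770666  0.00160346  0.9481877 ] up [ 0.94818423 -0.00265254  0.31770998]
[[298.12208422   0.         252.82666125]
 [  0.         298.12208422 192.74881602]
 [  0.           0.           1.        ]]
136 [ 3.05217592 -0.20298949 26.66842746] [-14.68600171 -31.09358777   7.44891633] [21.64253987 25.85698495 41.28524835]
plane [-0.77568976  0.06695224 29.04955967] 37.90339137597156
(11.5, -50, 158) [[211.53280064 183.16102548]]
(11.5, 50, 158) [[231.834139   196.52109523]]
(95, -50, 30) [[198.68049286 220.27409765]]
(95, 50, 30) [[217.70839956 234.53170268]]
(12, 50, 30) [[234.01294087 220.79731598]]
(95, 0, 8) [[208.69577174 231.06399685]]
```

View pics/s15d.png

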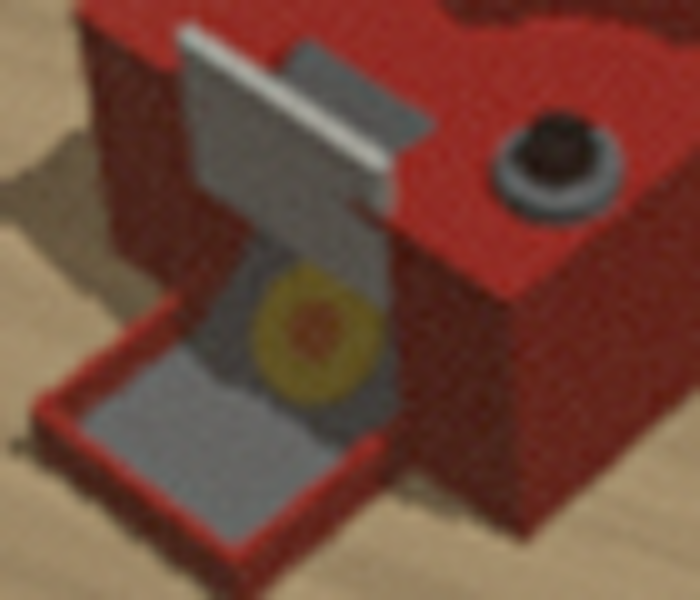

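```bash
python3 - <<'E'
from h import *
s=snap('top'); t0=cv2.imread('pics/top0.png')
print('btn z',[round(float(pix2w(s,u,v)[2]),4) for u in(237,238,239) for v in (176,177,178)])
I=s['image'].astype(int); yy,xx=np.mgrid[:384,:512]
for nm,J in (('before',t0[:,:,::-1].astype(int)),('now',I)):
    m=(abs(J[:,:,0]-J[:,:,2])<25)&(J[:,:,0]>30)&((xx-277.5)**2+(yy-223)**2<169); v,u=np.nonzero(m); print(nm,'silver',u.mean(),v.mean(),m.sum())
for q in ('silver','saucer','mallet'):
    for o in imaging.look_for(q,s)[:1]: print(q,np.round(np.array(o['box'])*[512,384,512,384],1))
c=snap('scene')
for o in imaging.pinpoint('token_center',c)[:1]: print(o, w2c(pix2w(c,o['point'][0]*512,o['point'][1]*384)))
st=r.get_state(); print(st['clock'],st['contact_force'],st['qd'].max())
E
```

```text
btn z [0.1604, 0.1596, 0.1564, 0.1585, 0.1579, 0.1557, 0.1612, 0.1577, 0.1629]
before silver 277.0 222.5 268
now silver 276.931330472103 222.56223175965664 233
silver [278.4 223.1  21.1  19.6]
saucer [396.7 248.1  45.7  44.1]
mallet [ 93.5 268.3  34.6  87.7]
{'point': [0.5598, 0.6003], 'score': 0.59} [-91.5727639  213.25707867   8.6015087 ]
14.2167 [ 0.41833029 -1.09215554 -0.17729664] 0.002284582635421076
```

Emit:
{"fn": "send_rows", "kwargs": {
  "moves": [0,0,0,0,0,0,0,0,0,0,0,0,0,0,0,0,0,0,0,0,0,0,0,0,0,0,0,0,0,0]
}}

```text
clock: 14.63
tool_pos: [0.5293, 0.172, 0.2649]
eef_rot: [0.138, 0.99, -0.0, -0.003]
contact_force: [-0.1, -0.1, -0.3]
opening: 0.008
```

```bash
python3 - <<'E'
from h import *
c=snap('scene','s16.png');a=c['image'][180:240,195:265,::-1];cv2.imwrite('pics/s16c.png',cv2.resize(a,(700,600),interpolation=cv2.INTER_CUBIC))
E
```

```text
(no output)
```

View pics/s16c.png

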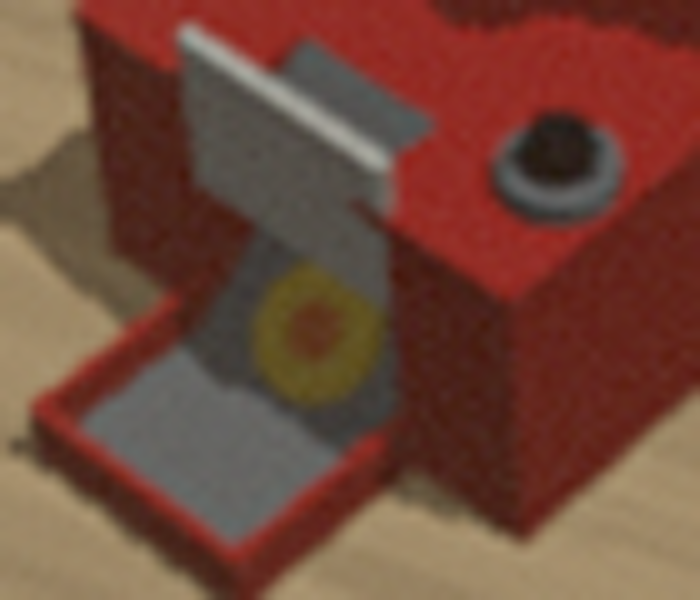

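The token is stable, lower edge in the tray at (316,400), and hasn't moved in 2.5 s. That is the chute's own resting place, well below the gate, so I hand in.

```bash
python3 -c "
from plant import r
print(r.finish_job())"
```

```text
the job is handed in; nothing more can be done
None
```

The yellow token went over the deck, into the slot and down through the gate. It came to rest leaning on the chute's foot, not flat on the tray floor.

I pushed it, without gripping it, using half-closed fingers: diagonally to the middle line, then straight to about 9 mm past the crest. It tipped onto the ramp. I pushed its rear edge to x ≈ -8 with shut fingers, and it dropped into the slot. I pressed the button to the bottom, held it for about 0.5 s or more and let it up. The job was handed in at about 14.7 s.

**Last checks:**
- **Button:** it is back up, with its top at about z 159 mm, the same as before.
- **Silver token, saucer and mallet:** all are where they were, within the measuring error.
- **Robot:** it was clear and touching nothing.
- **Slot:** I did not see the token standing in it, because the backboard and the arm hid it. I judged it from the empty ramp and from the later drop.
- **Tray:** the token is still at about 38°, with its lower edge at about x 22, z 9 mm (caddy frame), on or very near the tray floor. Its centre is at only about x 3–6 mm, short of the tray's x 12 edge. It did not move over the last 2.5 s. I left it because, held upright, the gripper's body would have hit the backboard.
- **Failed check:** in the last picture, the token-centre network reported one of the larger discs on the bench, so I judged the token's position from the picture and from earlier depth readings.

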